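# Set a tube rotor on a mixer's D-shaft

### The job

The tube rotor has to go back on the bench mixer: with the rotor still off, pinch the bare drive shaft in the fingers and, going by the feel of the flat ground on its side, turn it until that flat faces straight out to the front of the mixer (the side with the dial). Then pick up the rotor and lower it over the shaft, thumb screw square over the flat and the top of the hub flush with the end of the shaft, and finish while still holding it there in the fingers, so that I can do up the screw. Leave the rack, slide box and dish where they are.

Things in the scene. Friction and masses are not known exactly. Their poses are not given: they have to be found in the camera images.
- mixer: Bench mixer (tube rotator drive), ivory housing 190 x 160 mm, 68 mm high, black cover plate, fixed to the table. Origin: on the table under the drive shaft's axis; z up; +x points to its FRONT, the side with the sloping black panel, dial and switch. Housing spans x -85 to +105 mm, y +-80 mm; a bearing boss 44 mm wide, 8 mm high surrounds the shaft's foot.
- shaft: Vertical steel shaft, 16 mm thick, end 84 mm above the housing (152 above the table). Its upper 52 mm have one flat, 13 mm across to the back. Pinched at 20 N the fingers' opening reads about 12.5 mm square on the flat, 14 when 0.3 rad off, 15 on the round. Turns over a full turn each way, 0.06 Nm drag, stays where left. Origin: on the axis at the housing's top, z up; +x points out of the flat.
- flat (a point): On the face of the flat, at (5, 0, 60) mm in the shaft's frame; its x axis points out of the flat. The flat is 12.5 mm wide and 3 mm deep; the shaft's end is chamfered 1.5 mm.
- rotor: Tube rotor, loose, hub up, 140 to 280 g: aluminium hub 36 mm in diameter, 46 tall, plain round bore 17.8 through it; grey disc 110 mm wide at 6 to 11 mm above the hub's underside, twelve holes. Origin: centre of the hub's underside, z up the bore; +x along the thumb screw. Grip the hub at z 15 to 46, fingers square to the screw. It slides and turns freely on the shaft and drops if let go.
- screw (a point): Middle of the head of the thumb screw in the side of the hub: head 14 mm in diameter, 11 long, at (31.5, 0, 30) mm in the rotor's frame (26 to 37 mm out from the bore's axis). It is backed off, clear of the bore.
- rack: Blue tube rack, 70 x 115 x 37 mm, a bystander. Origin: centre of its underside.
- slide_box: Wooden slide box, 86 x 171 x 34 mm, a bystander. Origin: centre of its underside.
- dish: Covered round culture dish, 96 mm in diameter and 16 mm high, a bystander. Origin: centre of its underside.
Mind the look-alikes: they are no part of the job. There is more than one size of the rotor; the job needs the largest.

How it is judged:
By the outcome, as a careful person would: the job done as asked, in the order asked, and still so for the second after the job is handed in, while the arm keeps its last pose, push and grip.
It also fails if it takes over 72 s, if anything falls off the work surface, if the arm or the gripper's body presses on something with over 40 N, if the wrist force passes 120 N, or if a joint passes its speed limit or range.

### The arm

A 6-joint arm with a two-finger parallel gripper is mounted at the origin on the work surface. World frame = base frame: x ahead of the robot, y to its left, z up, the work surface at z = 0. Lengths are in m, angles in degrees, forces in N, time in s.
With the tool pointing down it reaches from about 0.4 to 0.825 m from the base axis. Payload 7 kg.
Tool frame: the origin (TCP) lies on the centre line of the jaws, within the pads' length; the fingertips stand 19 mm ahead of it and the grasp point (between the pads) is the TCP (r.tip_extent is the distance from the TCP to the fingertips, in m); z points along the fingers, y is the line along which they close (so a half turn about z gives the same grasp; the last joint's range is limited). The gripper opens to 88 mm and grips with 3 to 60 N. Pads are 19 mm wide; open, the fingers measure 130 mm over their backs; the gripper's body (78 mm by 193 mm) begins 47 mm behind the grasp point.
Start: joints at [86.121, 20.546, 0.682, 0, -70.136, -16.507], TCP at [0.235, 0.633, 0.246] pointing down, gripper open.
Joint ranges: [-176.03, 176.03], [-82.01, 121.73], [-58.28, 71.71], [-173.87, 95.51], [-174.79, -0.11], [-173.66, 173.66]. Speed limits (degrees/s): [136.94, 136.94, 172.46, 180, 180, 180].

### API

Orientations are given as [roll, pitch, yaw] about the fixed x, y, z axes, in that order (R = Rz(yaw) Ry(pitch) Rx(roll)).
In Python, from plant import r gives the robot as it stands. The module is installed in compiled form; this text tells all that it offers.
- The arm moves only by the tool jog_arm, never from a script. Its argument "deltas" is a list that holds one entry, the list of rows, each a list of 5 numbers: the opening, from -1 (shut) to 1 (fully open), then the shift along the world's x, y, z in cm, then the turn about the world's z in rad. In form: [[[claw, dx, dy, dz, turn], ...]]. A call has 1 to 8 rows; each row shifts and turns the commanded pose from where the row before left it; what a row does not reach is not made up. A row lasts 1/8 s, in which the tool goes at most 62.5 mm and 10.7 degrees, less where a joint would pass 70% of its speed; a pose out of reach is approached as far as the arm can. A call with a gripper value outside its range is refused whole. The fingers move at their own pace and stop on an object; "force" is the grip in N (left out, the last holds). Time passes only in rows, so rows that do not move let the fingers close. It gives the time, the measured TCP pose, the force, the opening and the grip force at its end, in the units of the state.
- r.get_state(): the state, without advancing time (a new reading comes with each control period).
- r.capture(name): name is "scene" or "top" or "wrist"; returns the picture (400x640x3 uint8, blue, green, red); there is no depth.
- r.camera_info(name): a dict with "fx", "fy", "cx", "cy" (pixels), "view" (4x4, takes a point from world to camera coordinates). Camera axes: x right, y up, looking along -z (the intrinsics and any distortion apply to the point x, -y, -z); pixel columns grow to the right and rows downward; lengths in m; the calibration is good to about 2 mm. A picture is of the moment at which its call begins: read the wrist's pose just before it. camera_info takes no time and is no camera call; for the wrist camera it gives the pose at the moment of the call.
- r.close_job(): hands the job in; it is judged then, once.
The state is a dict: "time_s": time; "joints": joint angles; "qd": joint speeds; "joint_torque": joint torques, N m; "tcp_pos": TCP position; "eef_rot": TCP orientation; "contact_force": force on the tool from outside, world axes, zero at the start; "moment": the same for the moment, N m; "gripper_width": finger opening in m; "gripper_force": force on a finger pad.
Only numpy, scipy, OpenCV 4.12 (cv2) and the standard library are available. Lean on these libraries where they do the work, as an engineer would, in place of code of your own. Each camera call takes 0.05 s, during which the arm holds its last target. There are 200 camera calls.

## Working session

There is one attempt and no reset: what is moved stays moved. The work goes in short steps, Python scripts to look and compute and a tool call to move; the robot and the scene stay as the last step left them, time stands still between calls to the robot, and variables do not carry over. Pictures are saved under pics/ and viewed, at most 10 in all, crops included, and the job is handed in when it is done.

Besides the shell and the picture viewer there is one more tool, called after "Call:" as name(argument=value, ...) on one line, values as JSON. jog_arm: Moves the arm, as the interface text tells. Its arguments: {"type":"object","properties":{"deltas":{"type":"array"},"force":{"type":"number"}},"required":["deltas"]}

```bash
mkdir -p pics; cat > h.py <<'E'
import numpy as np, cv2
from plant import r
def ray(n,u,v,ci=None):
    c=ci or r.camera_info(n); V=np.array(c["view"]); R=V[:3,:3]; o=-R.T@V[:3,3]
    d=R.T@np.array([(u-c["cx"])/c["fx"],-(v-c["cy"])/c["fy"],-1.]); return o,d/np.linalg.norm(d)
def onz(n,u,v,z,ci=None):
    o,d=ray(n,u,v,ci); return o+d*(z-o[2])/d[2]
def tri(rays):
    A=np.zeros((3,3));b=np.zeros(3)
    for o,d in rays:
        P=np.eye(3)-np.outer(d,d);A+=P;b+=P@o
    x=np.linalg.solve(A,b); return x,[np.linalg.norm((np.eye(3)-np.outer(d,d))@(x-o)) for o,d in rays]
def proj(n,p,ci=None):
    c=ci or r.camera_info(n); q=np.array(c["view"])@np.append(p,1); return c["cx"]+c["fx"]*q[0]/-q[2], c["cy"]-c["fy"]*q[1]/-q[2]
E
python3 - <<'E'
from h import *
a=r.capture("scene");b=r.capture("top")
cv2.imwrite("pics/scene.png",a);cv2.imwrite("pics/top.png",b)
for n in("scene","top","wrist"):
    c=r.camera_info(n);print({k:(np.round(v,3).tolist()) for k,v in c.items()})
print(r.get_state())
E
```

```text
{'fx': 412.727, 'fy': 412.727, 'cx': 320.71, 'cy': 198.546, 'view': [[0.252, 0.967, 0.016, -0.137], [-0.759, 0.188, 0.623, 0.388], [0.6, -0.169, 0.782, -1.655], [0.0, 0.0, 0.0, 1.0]]}
{'fx': 487.645, 'fy': 487.645, 'cx': 319.68, 'cy': 207.077, 'view': [[-0.073, -0.997, 0.0, 0.029], [0.977, -0.072, 0.2, -0.607], [-0.199, 0.015, 0.98, -1.337], [0.0, 0.0, 0.0, 1.0]]}
{'fx': 327.814, 'fy': 327.814, 'cx': 317.713, 'cy': 194.707, 'view': [[-0.349, -0.937, 0.002, 0.673], [0.898, -0.335, -0.286, 0.038], [0.269, -0.098, 0.958, -0.391], [0.0, 0.0, 0.0, 1.0]]}
{'time_s': 0.1, 'joints': array([ 8.61216237e+01,  2.05889182e+01,  6.40361640e-01, -1.77427867e-02,
       -7.01357225e+01, -1.65067762e+01]), 'qd': array([ 0.03764883, -0.06046267,  0.13774206, -0.01779928,  0.02705792,
       -0.02345047]), 'joint_torque': array([-1.12564299e-03, -5.84161949e+01,  2.93751526e+01,  7.01543123e+00,
        1.01447999e-02, -4.68070357e-05]), 'tcp_pos': array([0.23500478, 0.63234704, 0.24470859]), 'eef_rot': array([ 1.79914455e+02, -7.95549381e-03, -2.03911878e+01]), 'contact_force': array([-0.63092288,  1.10852879, -0.44277581]), 'moment': array([-0.0015781 , -0.02769867, -0.02010552]), 'gripper_force': 0.0, 'gripper_width': 0.088008637267932}
```

View pics/scene.png

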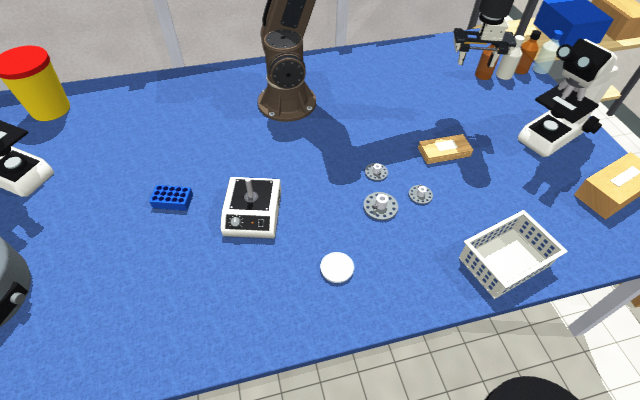

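View pics/top.png

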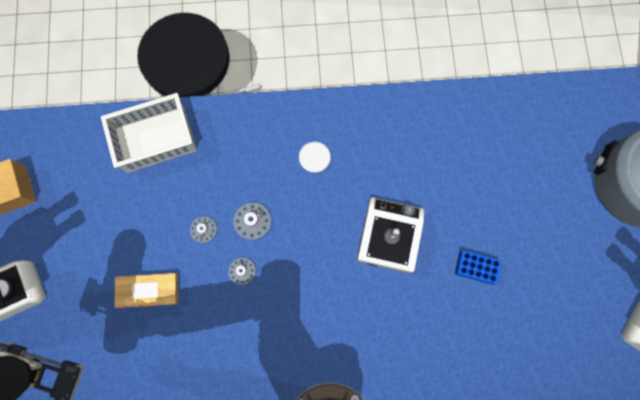

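The scene shows the mixer at (250,205) with its panel towards the viewer and the shaft tip near (248,180). The large rotor is at (381,206). In the top view the mixer is at (392,235), its front panel up, and the large rotor at (252,220). The two smaller rotors are look-alikes.

```bash
python3 - <<'E'
from h import *
a=cv2.imread("pics/scene.png");b=cv2.imread("pics/top.png")
print("mixer",onz("top",392,235,.1),onz("scene",250,200,.07),"rotor",onz("top",252,219,.046),onz("scene",381,199,.046),'dish',onz("top",315,157,.016),'rack',onz("top",479,267,.037),'box',onz("top",146,290,.034),'small',onz("top",203,230,.02),onz("top",242,271,.02))
A=cv2.resize(b[180:290,190:440],None,fx=3.2,fy=3.2,interpolation=cv2.INTER_CUBIC)
B=cv2.resize(a[150:250,210:440],None,fx=3.4782,fy=3.4782,interpolation=cv2.INTER_CUBIC)[:, :800]
A=A[:290];B=B[:300]
cv2.imwrite("pics/c1.png",np.vstack([cv2.resize(A,(800,290)) if A.shape[1]!=800 else A,cv2.resize(B,(800,300)) if B.shape[1]!=800 else B]))
E
```

```text
mixer [ 0.50642607 -0.20781553  0.1       ] [ 0.52072972 -0.21728218  0.07      ] rotor [0.58957103 0.18141918 0.046     ] [0.59555209 0.18022629 0.046     ] dish [ 0.77152424 -0.0135001   0.016     ] rack [ 0.40522603 -0.45540997  0.037     ] box [0.41023322 0.49093934 0.034     ] small [0.57233007 0.32913375 0.02      ] [0.44481588 0.22035966 0.02      ]
```

View pics/c1.png

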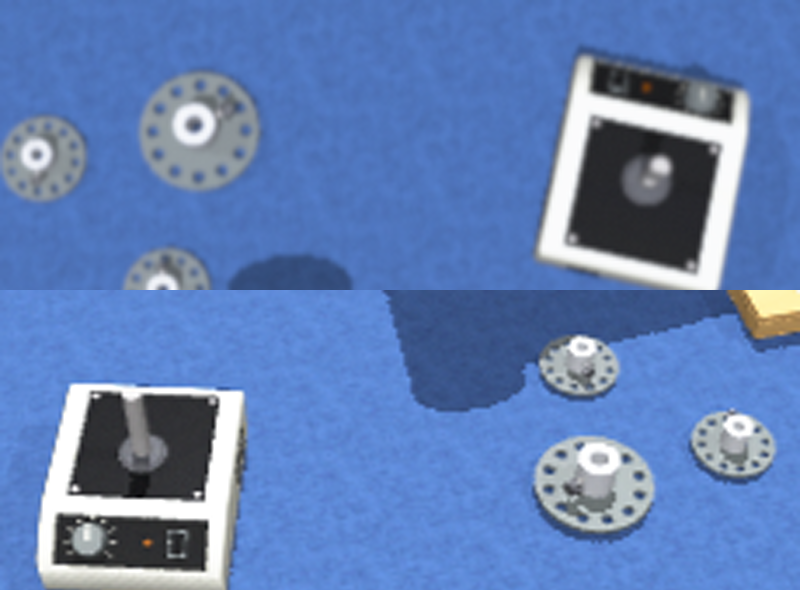

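Enlarged: the big rotor's hub is at about (195,125) in the top crop, its screw pointing right and up (to about (228,105)). The mixer front points up, leaning right, and the shaft tip is near (660,165). I'll look with the wrist camera over the rotor on the way.

Call:
jog_arm(deltas=[[[1, 4.5, -4, 0.5, 0], [1, 4.5, -4, 0.5, 0], [1, 4.5, -4, 0.5, 0], [1, 4.5, -4, 0.5, 0], [1, 4.5, -4, 0.5, 0], [1, 4.5, -4, 0.5, 0], [1, 4.5, -4, 0.5, 0], [1, 4, -5, 0, 0]]])

```text
time_s: 1.1
tcp_pos: [0.5906, 0.3026, 0.2804]
eef_rot: [180.0, 0.0, -20.4]
contact_force: [0.5, -0.1, -1.2]
gripper_width: 0.0876
gripper_force: 0.0
```

Call:
jog_arm(deltas=[[[1, 0, -3, 0, 0], [1, 0, 0, 0, 0], [1, 0, 0, 0, 0]]])

```text
time_s: 1.48
tcp_pos: [0.5887, 0.2742, 0.2806]
eef_rot: [-180.0, 0.0, -20.4]
contact_force: [0.1, -0.6, -0.4]
gripper_width: 0.0877
gripper_force: 0.0
```

```bash
python3 - <<'E'
from h import *
import pickle
s=r.get_state();c=r.camera_info("wrist");a=r.capture("wrist");cv2.imwrite("pics/w1.png",a);pickle.dump(c,open("w1.pkl","wb"))
print(s["time_s"],s["tcp_pos"],s["eef_rot"],s["joints"])
E
```

```text
1.475 [0.5887077  0.27417153 0.2806001 ] [-1.79990340e+02  9.23758537e-03 -2.03763572e+01] [ 4.21428461e+01  1.70810047e+01  2.57106170e-01 -1.32188070e-02
 -7.31717949e+01  2.74846224e+01]
```

Call:
jog_arm(deltas=[[[1, 0, -6, 0, 0], [1, 0, -6, 0, 0], [1, 0, 0, 0, 0], [1, 0, 0, 0, 0]]])

```text
time_s: 2.02
tcp_pos: [0.5891, 0.1547, 0.2808]
eef_rot: [-180.0, -0.0, -20.4]
contact_force: [0.6, 0.6, 0.3]
gripper_width: 0.0877
gripper_force: 0.0
```

```bash
python3 - <<'E'
from h import *
import pickle
s=r.get_state();c=r.camera_info("wrist");a=r.capture("wrist");cv2.imwrite("pics/w2.png",a);pickle.dump(c,open("w2.pkl","wb"))
print(s["time_s"],s["tcp_pos"],s["eef_rot"],s["joints"])
b=cv2.imread("pics/w1.png")
cv2.imwrite("pics/w12.png",np.hstack([b[:,120:520],a[:,120:520]]))
E
```

```text
2.025 [0.58906839 0.15473195 0.28077969] [-1.79968925e+02 -1.43139583e-02 -2.03506025e+01] [ 3.30689175e+01  1.32042615e+01 -4.97651603e+00 -7.39544078e-03
 -7.17857382e+01  3.65827935e+01]
```

View pics/w12.png

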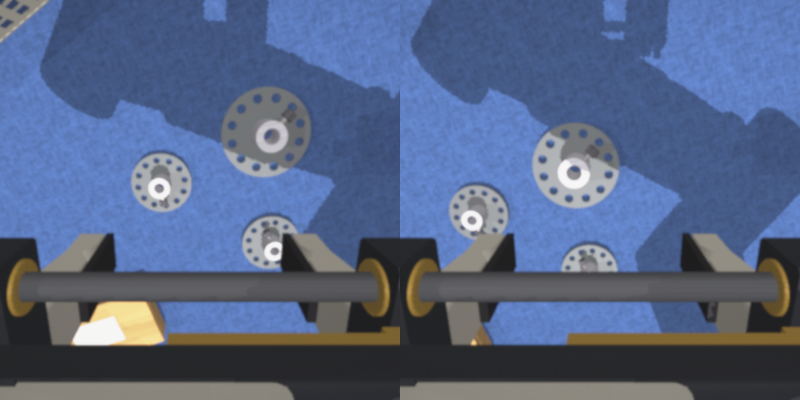

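Both views show the large rotor: bore at about (391,136) and (294,172) in full wrist-image pixels, screw at about (409,116) and (313,152). Now over the mixer.

Call:
jog_arm(deltas=[[[1, -1.2, -5, 0, 0], [1, -1.2, -5, 0, 0], [1, -1.2, -5, 0, 0], [1, -1.2, -5, 0, 0], [1, -1.2, -5, 0, 0], [1, -1.2, -5, 0, 0], [1, 0, -3, -2, 0], [1, 0, 0, 0, 0]]])

```text
time_s: 3.08
tcp_pos: [0.5168, -0.1765, 0.2588]
eef_rot: [180.0, 0.2, -20.4]
contact_force: [0.2, 0.9, -1.0]
gripper_width: 0.0878
gripper_force: 0.0
```

```bash
python3 - <<'E'
from h import *
import pickle
s=r.get_state();c=r.camera_info("wrist");a=r.capture("wrist");cv2.imwrite("pics/m1.png",a);pickle.dump(c,open("m1.pkl","wb"))
print(s["time_s"],s["tcp_pos"],s["eef_rot"],s["joints"])
E
```

```text
3.075 [ 0.5167671  -0.17646227  0.25884027] [ 1.79957984e+02  1.67101207e-01 -2.04455314e+01] [ 1.69261723e+00  8.00481910e+00 -1.43836760e+01 -2.59814475e-02
 -6.77821223e+01  6.78717728e+01]
```

Call:
jog_arm(deltas=[[[1, 0, -6, 0, 0], [1, 0, 0, 0, 0], [1, 0, 0, 0, 0]]])

```text
time_s: 3.5
tcp_pos: [0.5178, -0.2351, 0.2608]
eef_rot: [-180.0, -0.0, -20.3]
contact_force: [0.3, -0.3, 1.2]
gripper_width: 0.0875
gripper_force: 0.0
```

```bash
python3 - <<'E'
from h import *
import pickle
s=r.get_state();c=r.camera_info("wrist");a=r.capture("wrist");cv2.imwrite("pics/m2.png",a);pickle.dump(c,open("m2.pkl","wb"))
print(s["time_s"],s["tcp_pos"],s["eef_rot"],s["joints"])
b=cv2.imread("pics/m1.png")
cv2.imwrite("pics/m12.png",np.hstack([b[:,120:520],a[:,120:520]]))
E
```

```text
3.5 [ 0.51783547 -0.23508496  0.26075069] [-1.79990791e+02 -1.23252565e-02 -2.03403486e+01] [-4.71054749e+00  1.00100307e+01 -1.16922567e+01 -5.97151468e-03
 -6.82833621e+01  7.43724087e+01]
```

View pics/m12.png

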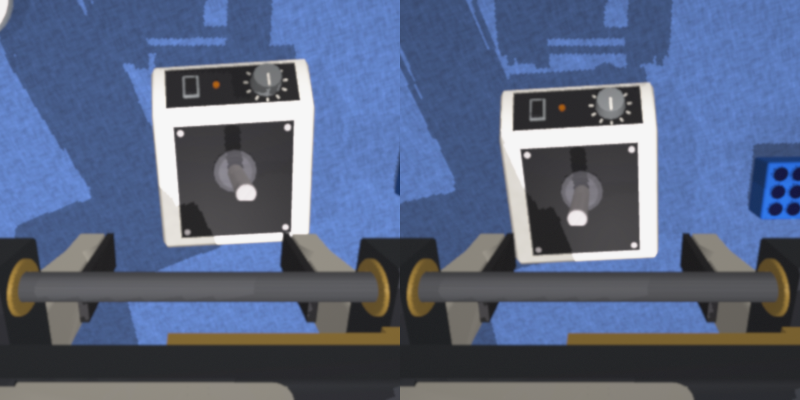

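The pictures show the mixer's four cover-plate screws at about (300,133),(407,127),(307,232),(405,227) in the first and (248,155),(351,149),(258,249),(354,245) in the second. The shaft end is at (366,192) and (297,218). The dial side is up, so the front is up.

```bash
python3 - <<'E'
from h import *
import pickle
I=[cv2.imread(f"pics/m{i}.png",0).astype(float) for i in(1,2)];C=[pickle.load(open(f"m{i}.pkl","rb")) for i in(1,2)]
def cen(im,u,v,k=4):
    w=im[v-k:v+k+1,u-k:u+k+1]; w=np.clip(w-(w.min()+w.max())/2,0,None)
    y,x=np.mgrid[v-k:v+k+1,u-k:u+k+1]; return (w*x).sum()/w.sum(),(w*y).sum()/w.sum()
P1=[(300,133),(407,127),(307,232),(405,227)];P2=[(248,155),(351,149),(258,249),(354,245)]
X=[]
for a,b in zip(P1,P2):
    ca,cb=cen(I[0],*a),cen(I[1],*b); x,e=tri([ray("",*ca,C[0]),ray("",*cb,C[1])]); X.append(x);print(np.round(ca+cb,1),np.round(x,4),np.round(e,4))
X=np.array(X); f=(X[0]+X[1]-X[2]-X[3])[:2]; l=(X[0]+X[2]-X[1]-X[3])[:2]
print("yaw",np.degrees(np.arctan2(f[1],f[0])),np.degrees(np.arctan2(-l[0],l[1])),"mean",X.mean(0),np.linalg.norm(f)/2,np.linalg.norm(l)/2)
# shaft end blobs
for i,(u,v) in enumerate([(366,192),(297,218)]):
    w=I[i][v-15:v+16,u-15:u+16]; m=(w>200).astype(np.uint8); n,L,st,ce=cv2.connectedComponentsWithStats(m); k=L[15,15]; print(st[k],ce[k]+[u-15,v-15])
    globals()[f"t{i}"]=ce[k]+[u-15,v-15]
print(tri([ray("",*t0,C[0]),ray("",*t1,C[1])]), onz("",*t0,.152,C[0]),onz("",*t1,.152,C[1]))
a=cv2.imread("pics/m1.png")[165:210,340:390];b=cv2.imread("pics/m2.png")[190:235,270:320]
cv2.imwrite("pics/tip.png",np.hstack([cv2.resize(z,(400,360),interpolation=cv2.INTER_CUBIC) for z in(a,b)]))
# rotor
D=[pickle.load(open(f"w{i}.pkl","rb")) for i in(1,2)]
for p,q in [((391,136),(294,172)),((409,116),(313,152))]: print(tri([ray("",*p,D[0]),ray("",*q,D[1])]))
E
```

```text
[299.9 133.  246.7 154.7] [ 0.5614 -0.1754  0.0698] [0. 0.]
[407.2 126.9 351.2 149. ] [ 0.53   -0.2766  0.0695] [0. 0.]
[307.  231.8 258.  249.5] [ 0.4601 -0.144   0.0692] [0. 0.]
[405.  226.7 353.6 244.8] [ 0.4288 -0.2452  0.0696] [0. 0.]
yaw -17.236099058078327 -17.212119495140403 mean [ 0.49505639 -0.21028835  0.06952703] 0.1059991756360477 0.1059167762725094
[  6   8  19  15 238] [365.82352941 192.5       ]
[  6   8  18  14 215] [296.75813953 217.84186047]
(array([ 0.50737095, -0.21407997,  0.15214591]), [np.float64(2.471355728290969e-06), np.float64(2.4713557283780516e-06)]) [ 0.50732541 -0.21408596  0.152     ] [ 0.50732023 -0.21405136  0.152     ]
(array([0.59042851, 0.18326212, 0.04159333]), [np.float64(1.567927367149758e-05), np.float64(1.5679273671448567e-05)])
(array([0.60285974, 0.15480566, 0.02851993]), [np.float64(1.720618044771954e-05), np.float64(1.7206180447809114e-05)])
```

View pics/tip.png

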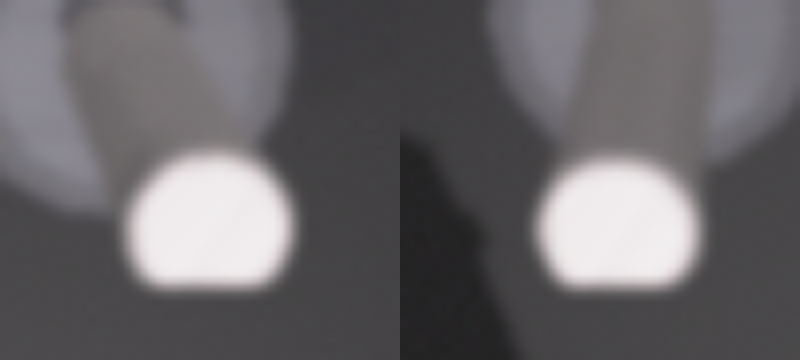

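The enlarged shaft end is a D with its straight edge level at the bottom in both views. That puts the flat at a world heading of about 160°, so it has to turn about 183°, to -17.2°. I put the axis near (0.5065,-0.2138). I'll pinch it with the tool at yaw -110°.

Call:
jog_arm(deltas=[[[1, -1.13, 2.13, 0, -0.174], [1, 0, 0, 0, -0.174], [1, 0, 0, 0, -0.174], [1, 0, 0, 0, -0.174], [1, 0, 0, 0, -0.174], [1, 0, 0, -1, -0.174], [1, 0, 0, -2, -0.174], [1, 0, 0, -3, -0.174]]])

```text
time_s: 4.55
tcp_pos: [0.507, -0.2133, 0.2012]
eef_rot: [-179.8, 0.0, -100.3]
contact_force: [-0.9, 0.1, -0.1]
gripper_width: 0.0877
gripper_force: 0.0
```

Call:
jog_arm(deltas=[[[1, 0, 0, 0, -0.174], [1, 0, 0, 0, 0], [1, 0, 0, 0, 0]]])

```text
time_s: 4.92
tcp_pos: [0.5065, -0.2141, 0.2012]
eef_rot: [-179.9, 0.0, -109.8]
contact_force: [-0.9, -0.1, 0.6]
gripper_width: 0.088
gripper_force: 0.0
```

```bash
python3 - <<'E'
from h import *
s=r.get_state();print(s["joints"],s["tcp_pos"],s["eef_rot"])
E
```

```text
[-2.49244886e+00  1.07396831e+01 -1.89504448e+01  5.24222871e-03
 -6.02405060e+01 -1.73249802e+01] [ 0.50645728 -0.21405569  0.20121161] [-1.79932425e+02  1.63091577e-02 -1.09814820e+02]
```

Call:
jog_arm(deltas=[[[1, 0, 0, -2.5, 0], [1, 0, 0, -2.5, 0], [0.3, 0, 0, -2.1, 0], [-0.4, 0, 0, 0, 0], [-0.4, 0, 0, 0, 0], [-0.4, 0, 0, 0, 0]]], force=20)

```text
time_s: 5.68
tcp_pos: [0.5066, -0.2148, 0.1308]
eef_rot: [-179.9, 0.0, -110.1]
contact_force: [-1.1, -0.7, -0.1]
gripper_width: 0.0529
gripper_force: 0.0
```

Call:
jog_arm(deltas=[[[-1, 0, 0, 0, 0], [-1, 0, 0, 0, 0], [-1, 0, 0, 0, 0], [-1, 0, 0, 0, 0]]], force=20)

```text
time_s: 6.18
tcp_pos: [0.5082, -0.2154, 0.13]
eef_rot: [-179.7, 0.0, -110.1]
contact_force: [14.8, -10.4, -13.7]
gripper_width: 0.0137
gripper_force: 8.5
```

Call:
jog_arm(deltas=[[[-1, 0, 0, 0, 0], [-1, 0, 0, 0, 0], [-1, 0, 0, 0, 0], [-1, 0, 0, 0, 0]]])

```text
time_s: 6.68
tcp_pos: [0.5084, -0.2156, 0.1299]
eef_rot: [-179.7, 0.0, -110.1]
contact_force: [8.2, -6.1, -6.8]
gripper_width: 0.0124
gripper_force: 20.0
```

The width settles at 12.4 mm, so the fingers are square on the flat. The side force says the axis is about 1 mm off my estimate, at roughly (0.507,-0.215). I'll correct for that, grip firmer and turn +183° along the small arc that the flat's off-centre depth calls for.

Call:
jog_arm(deltas=[[[-1, 0.15, -0.1, 0, 0], [-1, 0, 0, 0, 0], [-1, -0.01, 0.02, 0, 0.16], [-1, -0.01, 0.02, 0, 0.16], [-1, -0.01, 0.02, 0, 0.16], [-1, -0.01, 0.02, 0, 0.16], [-1, -0.01, 0.02, 0, 0.16], [-1, -0.01, 0.02, 0, 0.16]]], force=35)

```text
time_s: 7.68
tcp_pos: [0.5099, -0.2142, 0.13]
eef_rot: [-179.7, -0.2, -54.8]
contact_force: [12.1, 2.3, -6.0]
gripper_width: 0.0125
gripper_force: 35.0
```

Call:
jog_arm(deltas=[[[-1, -0.01, 0.02, 0, 0.16], [-1, -0.01, 0.02, 0, 0.16], [-1, -0.01, 0.02, 0, 0.16], [-1, -0.01, 0.02, 0, 0.16], [-1, -0.02, -0.01, 0, 0.16], [-1, -0.02, -0.01, 0, 0.16], [-1, -0.02, -0.01, 0, 0.16], [-1, -0.02, -0.01, 0, 0.16]]])

```text
time_s: 8.68
tcp_pos: [0.5091, -0.2119, 0.1299]
eef_rot: [-180.0, -0.4, 18.6]
contact_force: [11.3, 15.0, -2.1]
gripper_width: 0.0126
gripper_force: 35.0
```

Call:
jog_arm(deltas=[[[-1, -0.02, -0.01, 0, 0.16], [-1, -0.02, -0.01, 0, 0.16], [-1, -0.02, -0.01, 0, 0.16], [-1, -0.02, -0.01, 0, 0.16], [-1, -0.02, -0.01, 0, 0.16], [-1, -0.02, -0.01, 0, 0.15], [-1, 0, 0, 0, 0], [-1, 0, 0, 0, 0]]])

```text
time_s: 9.68
tcp_pos: [0.5071, -0.2116, 0.1299]
eef_rot: [179.8, -0.3, 72.7]
contact_force: [7.9, 22.1, 1.4]
gripper_width: 0.0126
gripper_force: 35.0
```

Call:
jog_arm(deltas=[[[-0.4, 0, 0, 0, 0], [-0.4, 0, 0, 0, 0], [-0.4, 0, 0, 0, 0]]], force=20)

```text
time_s: 10.05
tcp_pos: [0.5037, -0.2151, 0.1293]
eef_rot: [-179.9, 0.0, 72.6]
contact_force: [0.4, -0.4, 0.3]
gripper_width: 0.026
gripper_force: 0.0
```

Call:
jog_arm(deltas=[[[-0.4, 0.22, 0.14, 0.05, 0.003], [-0.4, 0, 0, 0, 0], [-1, 0, 0, 0, 0], [-1, 0, 0, 0, 0], [-1, 0, 0, 0, 0], [-1, 0, 0, 0, 0]]], force=20)

```text
time_s: 10.8
tcp_pos: [0.5065, -0.2134, 0.13]
eef_rot: [-180.0, 0.0, 72.8]
contact_force: [-0.6, -0.0, 0.0]
gripper_width: 0.0126
gripper_force: 20.0
```

Call:
jog_arm(deltas=[[[-1, 0, 0, 0, 0], [-1, 0, 0, 0, 0]]])

```text
time_s: 11.05
tcp_pos: [0.5065, -0.2134, 0.13]
eef_rot: [-180.0, 0.0, 72.8]
contact_force: [-0.7, -0.8, -0.4]
gripper_width: 0.0125
gripper_force: 20.0
```

Regripped, it reads 12.5 mm with no side load, at yaw 72.8°, so the flat heads -17.2° as wanted. The axis is refined to (0.5077,-0.2140). Release, rise and check.

Call:
jog_arm(deltas=[[[0, 0, 0, 0, 0], [0, 0, 0, 0, 0], [0, 0, 0, 0, 0], [0.5, 0, 0, 4, 0], [1, 0, 0, 5, 0], [1, 0, 0, 4, 0], [1, 0, 0, 0, 0], [1, 0, 0, 0, 0]]])

```text
time_s: 12.05
tcp_pos: [0.5062, -0.2132, 0.2596]
eef_rot: [-180.0, -0.0, 72.8]
contact_force: [0.0, 0.2, -0.9]
gripper_width: 0.0857
gripper_force: 0.0
```

```bash
python3 - <<'E'
from h import *
s=r.get_state();c=r.camera_info("wrist");a=r.capture("wrist");cv2.imwrite("pics/n1.png",a)
print(s["time_s"],s["tcp_pos"],s["eef_rot"])
u,v=proj("",[.5077,-.214,.152],c);print(u,v)
x0,y0=int(u)-25,int(v)-25
w=a[y0:y0+50,x0:x0+50];g=cv2.cvtColor(w,cv2.COLOR_BGR2GRAY)
m=(g>190).astype(np.uint8);cs,_=cv2.findContours(m,0,1);k=max(cs,key=cv2.contourArea)
M=cv2.moments(k);cu,cv_=M["m10"]/M["m00"]+x0,M["m01"]/M["m00"]+y0
print(cu,cv_,cv2.contourArea(k),onz("",cu,cv_,.152,c))
o=onz("",cu,cv_,.152,c)
# edge points of contour in world, radius/direction
P=np.array([onz("",q[0][0]+x0,q[0][1]+y0,.152,c)[:2] for q in k])
(cx,cy),R=cv2.minEnclosingCircle((P*1000).astype(np.float32));print("enc",cx,cy,R)
h=P*1000-[cx,cy];print(sorted([(round(np.degrees(np.arctan2(y,x))),round(np.hypot(x,y),1)) for x,y in h]))
cv2.imwrite("pics/n1c.png",cv2.resize(w,(400,400),interpolation=cv2.INTER_CUBIC))
E
```

```text
12.05 [ 0.50618838 -0.21322725  0.25955828] [-1.79973125e+02 -2.01389782e-02  7.28241468e+01]
321.4558833031996 198.66921733343338Traceback (most recent call last):
  File "<stdin>", line 7, in <module>
ValueError: max() iterable argument is empty
```

```bash
python3 - <<'E'
from h import *
a=cv2.imread("pics/n1.png");cv2.imwrite("pics/n1c.png",cv2.resize(a[168:228,281:361],(800,600),interpolation=cv2.INTER_CUBIC))
E
```

```text
(no output)
```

View pics/n1c.png

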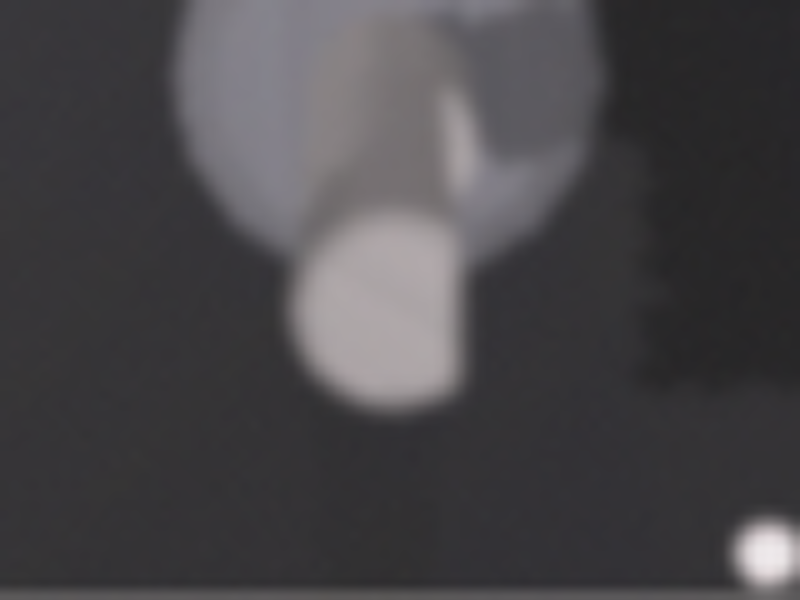

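The flat (straight edge, right side, about x 464) is vertical in the picture. Image right is heading -17.2°, so the flat faces the front. Next, the rotor at yaw -66°.

Call:
jog_arm(deltas=[[[1, 0.6, 2.8, 0, -0.1736], [1, 0.6, 2.8, 0, -0.1736], [1, 0.6, 2.8, 0, -0.1736], [1, 0.6, 2.8, 0, -0.1736], [1, 0.6, 2.8, 0, -0.1736], [1, 0.6, 2.8, 0, -0.1736], [1, 0.6, 2.8, 0, -0.1736], [1, 0.6, 2.8, 0, -0.1736]]])

```text
time_s: 13.1
tcp_pos: [0.5541, 0.0114, 0.2585]
eef_rot: [179.9, 0.1, -7.1]
contact_force: [0.2, 0.5, 0.1]
gripper_width: 0.0874
gripper_force: 0.0
```

Call:
jog_arm(deltas=[[[1, 0.6, 2.8, 0, -0.1736], [1, 0.6, 2.8, 0, -0.1736], [1, 0.6, 2.8, -1, -0.1736], [1, 0.6, 2.8, -2, -0.1736], [1, 0.6, 3, -2, -0.1736], [1, 0.6, 3, -1, -0.1736], [1, 0, 0, 0, 0], [1, 0, 0, 0, 0]]])

```text
time_s: 14.1
tcp_pos: [0.5901, 0.1822, 0.199]
eef_rot: [179.9, -0.0, -66.3]
contact_force: [-0.1, -0.8, -0.4]
gripper_width: 0.0876
gripper_force: 0.0
```

```bash
python3 - <<'E'
from h import *
import pickle
s=r.get_state();c=r.camera_info("wrist");a=r.capture("wrist");cv2.imwrite("pics/q1.png",a);pickle.dump(c,open("q1.pkl","wb"))
print(s["time_s"],s["tcp_pos"],s["eef_rot"])
E
```

```text
14.1 [0.59014076 0.18221693 0.19900591] [ 1.79883063e+02 -2.40392330e-02 -6.62937843e+01]
```

Call:
jog_arm(deltas=[[[1, -2, -1, 0, 0], [1, -2, -1, 0, 0], [1, 0, 0, 0, 0], [1, 0, 0, 0, 0]]])

```text
time_s: 14.65
tcp_pos: [0.551, 0.1623, 0.2007]
eef_rot: [-179.9, 0.0, -66.4]
contact_force: [0.0, 0.0, -0.3]
gripper_width: 0.0875
gripper_force: 0.0
```

```bash
python3 - <<'E'
from h import *
import pickle
s=r.get_state();c=r.camera_info("wrist");a=r.capture("wrist");cv2.imwrite("pics/q2.png",a);pickle.dump(c,open("q2.pkl","wb"))
print(s["time_s"],s["tcp_pos"],s["eef_rot"])
b=cv2.imread("pics/q1.png")
cv2.imwrite("pics/q12.png",np.hstack([b[:,120:520],a[:,120:520]]))
E
```

```text
14.65 [0.55102339 0.16228505 0.20070894] [-1.79924517e+02  6.40474441e-03 -6.64116496e+01]
```

View pics/q12.png

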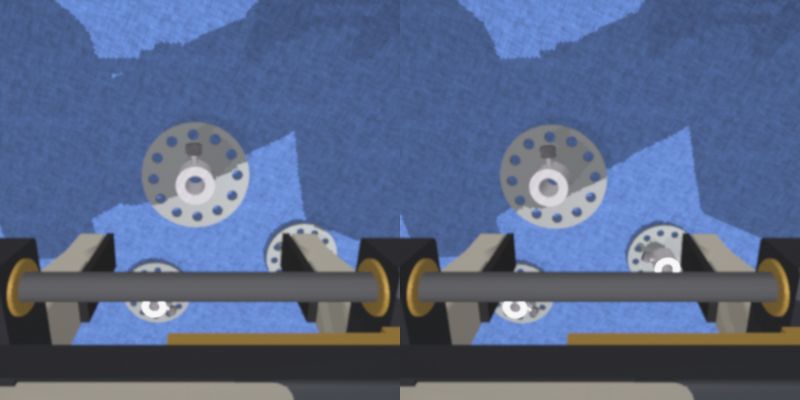

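The rotor is in both views: hub ring at (315,185) and (268,187), screw head at (314,150) and (267,153).

```bash
python3 - <<'E'
from h import *
import pickle
C=[pickle.load(open(f"q{i}.pkl","rb")) for i in(1,2)]
T=[];S=[]
for i,(u,v),(su,sv) in((0,(315,185),(314,150)),(1,(268,187),(267,153))):
    a=cv2.imread(f"pics/q{i+1}.png");g=cv2.cvtColor(a,cv2.COLOR_BGR2GRAY)
    w=g[v-30:v+31,u-30:u+31]; t=195; m=(w>t).astype(np.uint8)
    cs,_=cv2.findContours(m,cv2.RETR_EXTERNAL,1)
    k=max((k for k in cs if cv2.pointPolygonTest(k,(30.,30.),True)>-10),key=cv2.contourArea)
    (x,y),R=cv2.minEnclosingCircle(k);e=cv2.fitEllipse(k);print("ring",x+u-30,y+v-30,R,e[0][0]+u-30,e[0][1]+v-30,e[1])
    T.append((e[0][0]+u-30,e[0][1]+v-30))
    w=g[sv-11:sv+12,su-15:su+16].astype(float);m=(w<75).astype(np.uint8);n,L,st,ce=cv2.connectedComponentsWithStats(m)
    k=1+np.argmin(np.hypot(*(ce[1:]-[15,11]).T)+100*(st[1:,4]<20));print("screw",st[k],ce[k]+[su-15,sv-11]);S.append(ce[k]+[su-15,sv-11])
h,e=tri([ray("",*T[i],C[i]) for i in(0,1)]);s,e2=tri([ray("",*S[i],C[i]) for i in(0,1)])
print("hub",h,e,"screw",s,e2,"yaw",np.degrees(np.arctan2(*(s-h)[1::-1])))
H=[onz("",*T[i],.046,C[i]) for i in(0,1)];print(H)
for i in(0,1):
  q=onz("",*S[i],.034,C[i]);print(q,np.degrees(np.arctan2(*(q-H[i])[1::-1])),np.hypot(*(q-H[i])[:2]))
E
```

```text
ring 316.92013931274414 185.8385410308838 21.1119327545166 315.64269828796387 186.06695365905762 (37.39125061035156, 39.75648880004883)Traceback (most recent call last):
  File "<stdin>", line 13, in <module>
    return _wrapfunc(a, 'argmin', axis=axis, out=out, **kwds)
    return bound(*args, **kwds)
ValueError: attempt to get argmin of an empty sequence
```

```bash
python3 - <<'E'
from h import *
import pickle
C=[pickle.load(open(f"q{i}.pkl","rb")) for i in(1,2)]
T=[];S=[]
for i,(u,v),(su,sv) in((0,(315,185),(314,149)),(1,(268,187),(267,152))):
    a=cv2.imread(f"pics/q{i+1}.png");g=cv2.cvtColor(a,cv2.COLOR_BGR2GRAY)
    for t in(205,195,185):
        m=(g[v-30:v+31,u-30:u+31]>t).astype(np.uint8);m=cv2.morphologyEx(m,cv2.MORPH_OPEN,np.ones((3,3)))
        cs,_=cv2.findContours(m,cv2.RETR_EXTERNAL,1);k=max(cs,key=cv2.contourArea);e=cv2.fitEllipse(cv2.convexHull(k));p=(e[0][0]+u-30,e[0][1]+v-30);print(t,np.round(p,1),np.round(e[1],1))
        if t==195:T.append(p)
    w=g[sv-9:sv+10,su-12:su+13];print(w.min(),w.max());t=(int(w.min())+int(np.median(w)))/2
    m=(w<t).astype(np.uint8);n,L,st,ce=cv2.connectedComponentsWithStats(m);k=1+np.argmax(st[1:,4]);print("screw",st[k],ce[k]+[su-12,sv-9]);S.append(ce[k]+[su-12,sv-9])
h,e=tri([ray("",*T[i],C[i]) for i in(0,1)]);s,e2=tri([ray("",*S[i],C[i]) for i in(0,1)])
print("hub",h,e,"screw",s,e2,"yaw",np.degrees(np.arctan2(*(s-h)[1::-1])))
H=[onz("",*T[i],.046,C[i]) for i in(0,1)];print(H)
for i in(0,1):
  q=onz("",*S[i],.033,C[i]);print(q,np.degrees(np.arctan2(*(q-H[i])[1::-1])),np.hypot(*(q-H[i])[:2]))
E
```

```text
205 [315.1 185.7] [36.9 37.9]
195 [315.6 186.1] [38.2 40.1]
185 [317.3 200.9] [62.4 75.1]
86 168
screw [  4   3  16  13 178] [313.79775281 148.55617978]
205 [268.3 187.7] [34.9 37.3]
195 [268.5 187.7] [35.8 38.8]
185 [273.9 195.3] [42.5 57.6]
83 165
screw [  5   2  16  13 167] [268.2754491  150.83832335]
hub [0.59015521 0.18260672 0.04948861] [np.float64(0.0002688047953472305), np.float64(0.00026880479534723066)] screw [0.60420485 0.15491001 0.02933359] [np.float64(7.147346770490787e-05), np.float64(7.14734677049596e-05)] yaw -63.10279972653924
[array([0.58967138, 0.1837256 , 0.046     ]), array([0.59038324, 0.18345114, 0.046     ])]
[0.60436214 0.15445318 0.033     ] -63.34959396839259 0.03275199324280371
[0.60395526 0.15408812 0.033     ] -65.19292154471945 0.032347903682120586
```

Call:
jog_arm(deltas=[[[1, 2, 1.06, 0, 0.033], [1, 1.95, 1.06, -3, 0], [1, 0, 0, -4, 0], [1, 0, 0, -4, 0], [1, 0, 0, -3, 0], [1, 0, 0, -2, 0], [0, 0, 0, -0.67, 0], [0, 0, 0, 0, 0]]], force=30)

```text
time_s: 15.7
tcp_pos: [0.5904, 0.1838, 0.0332]
eef_rot: [180.0, -0.0, -64.5]
contact_force: [-0.2, 0.6, -0.4]
gripper_width: 0.0731
gripper_force: 0.0
```

Call:
jog_arm(deltas=[[[0, 0, 0, 0, 0], [0, 0, 0, 0, 0], [-1, 0, 0, 0, 0], [-1, 0, 0, 0, 0], [-1, 0, 0, 0, 0], [-1, 0, 0, 0, 0]]])

```text
time_s: 16.45
tcp_pos: [0.5906, 0.1841, 0.0339]
eef_rot: [-179.9, -0.0, -64.5]
contact_force: [-0.3, 1.0, 5.4]
gripper_width: 0.0353
gripper_force: 30.0
```

Call:
jog_arm(deltas=[[[-1, 0, 0, 2, 0], [-1, 0, 0, 4, 0], [-1, 0, 0, 4.5, 0], [-1, 0, 0, 4.5, 0], [-1, -0.4, -2, 3.6, 0.05], [-1, -0.7, -3, 0, 0.07], [-1, -0.7, -3.5, 0, 0.07], [-1, -0.7, -3.5, 0, 0.07]]])

```text
time_s: 17.45
tcp_pos: [0.5638, 0.0627, 0.2185]
eef_rot: [179.9, 0.1, -49.5]
contact_force: [0.3, 0.3, -2.1]
gripper_width: 0.0353
gripper_force: 30.0
```

Call:
jog_arm(deltas=[[[-1, -0.7, -3.5, 0, 0.07], [-1, -0.7, -3.5, 0, 0.07], [-1, -0.7, -3.5, 0, 0.07], [-1, -0.7, -3.5, 0, 0.07], [-1, -0.7, -3.5, 0, 0.07], [-1, -0.7, -3.5, 0, 0.07], [-1, -0.7, -3, 0, 0.07], [-1, -0.7, -2, 0, 0.07]]])

```text
time_s: 18.45
tcp_pos: [0.5077, -0.1972, 0.2183]
eef_rot: [180.0, 0.1, -17.5]
contact_force: [-0.6, 0.5, -2.6]
gripper_width: 0.035
gripper_force: 30.0
```

Call:
jog_arm(deltas=[[[-1, -0.3, -1, 0, 0.005], [-1, 0, 0, 0, 0], [-1, 0, 0, 0, 0]]])

```text
time_s: 18.82
tcp_pos: [0.5062, -0.2056, 0.2192]
eef_rot: [-180.0, 0.0, -17.3]
contact_force: [-0.2, 1.1, -1.8]
gripper_width: 0.0353
gripper_force: 30.0
```

```bash
python3 - <<'E'
from h import *
import pickle
s=r.get_state();c=r.camera_info("wrist");a=r.capture("wrist");cv2.imwrite("pics/p1.png",a);pickle.dump(c,open("p1.pkl","wb"))
print(s["time_s"],s["tcp_pos"],s["eef_rot"],s["gripper_width"],s["contact_force"],s["moment"])
p=s["tcp_pos"]
y=np.radians(s["eef_rot"][2]);tx=np.array([np.cos(y),np.sin(y),0])
print(proj("",p+[0,0,.012],c),proj("",p+31.5e-3*tx-[0,0,.004],c))
cv2.imwrite("pics/p1c.png",cv2.resize(a[150:300,220:420],(800,600),interpolation=cv2.INTER_CUBIC))
E
```

```text
18.825 [ 0.50619402 -0.20561964  0.2191782 ] [-1.79991842e+02  1.80029332e-02 -1.72890074e+01] 0.03526573811971681 [-0.20957721  1.07195596 -1.76078672] [ 0.01822891 -0.01966989  0.00577989]
(np.float64(315.95519973252703), np.float64(278.39672520484334)) (np.float64(315.9763176795666), np.float64(198.9235712971123))
```

View pics/p1c.png

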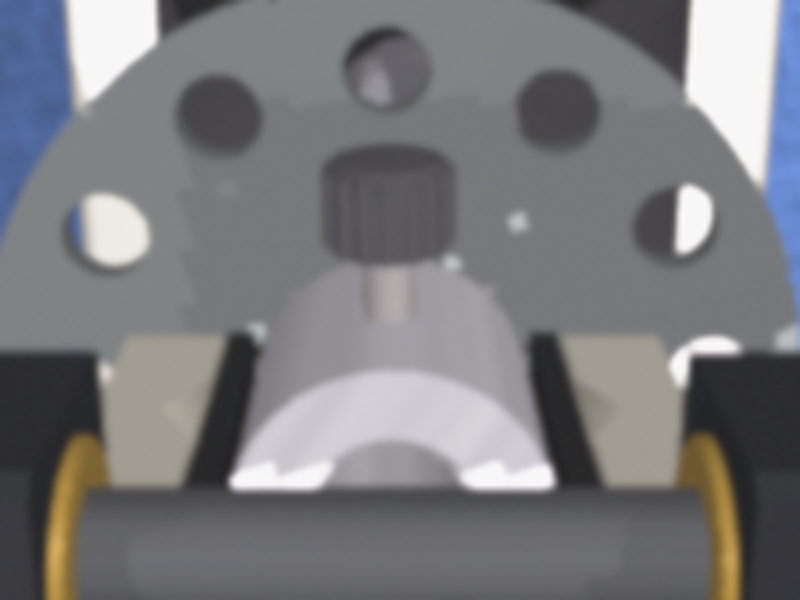

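The screw head is centred at about x 388 against 392 for the hub and bore, so it sits about +0.8° off the tool. I'll check the hub's fore-aft offset in the fingers from its top edges, at rows 370 and 438 of the crop.

```bash
python3 - <<'E'
from h import *
import pickle
c=pickle.load(open("p1.pkl","rb"));p=np.array([.50619402,-.20561964,.2191782]);y=np.radians(-17.29);tx=np.array([np.cos(y),np.sin(y),0])
g=cv2.cvtColor(cv2.imread("pics/p1.png"),cv2.COLOR_BGR2GRAY)
print(g[236:272,318])
for X in(18,8.9): print(X,proj("",p+X*1e-3*tx+[0,0,.0121],c))
for v in(242,259.5): q=onz("",318,v,p[2]+.0121,c)-p;print(v,q@tx*1000)
E
```

```text
[160 160 160 160 161 165 179 197 206 208 208 209 209 209 209 208 207 207
 206 205 205 203 201 189 171 157 154 153 153 154 154 154 154 152 144 121]
18 (np.float64(315.86157691428093), np.float64(240.81743864411575))
8.9 (np.float64(315.90918744437846), np.float64(260.22178621803414))
242 17.454390295825476
259.5 9.243951126694798
```

The hub is centred fore and aft within about 0.3 mm. Move over the axis at about (0.5075,-0.2136), turn -0.7°, then lower gently.

Call:
jog_arm(deltas=[[[-1, 0.13, -0.8, 0, -0.012], [-1, 0, 0, -1.5, 0], [-1, 0, 0, -1, 0], [-1, 0, 0, -0.3, 0], [-1, 0, 0, -0.3, 0], [-1, 0, 0, -0.3, 0], [-1, 0, 0, 0, 0]]])

```text
time_s: 19.75
tcp_pos: [0.5073, -0.2142, 0.1853]
eef_rot: [180.0, 0.0, -17.9]
contact_force: [0.5, -0.1, -1.7]
gripper_width: 0.0355
gripper_force: 30.0
```

Call:
jog_arm(deltas=[[[-1, 0.02, 0.05, -0.2, 0], [-1, 0, 0, -0.2, 0], [-1, 0, 0, -0.2, 0], [-1, 0, 0, 0, 0]]])

```text
time_s: 20.25
tcp_pos: [0.5074, -0.2137, 0.1791]
eef_rot: [180.0, 0.0, -17.9]
contact_force: [-0.2, -0.3, -1.7]
gripper_width: 0.0351
gripper_force: 30.0
```

No force 7 mm past the shaft's end, so it's on. Continue down.

Call:
jog_arm(deltas=[[[-1, 0, 0, -0.5, 0], [-1, 0, 0, -0.6, 0], [-1, 0, 0, -0.6, 0], [-1, 0, 0, -0.6, 0], [-1, 0, 0, -0.6, 0], [-1, 0, 0, -0.5, 0], [-1, 0, 0, -0.4, 0], [-1, 0, 0, -0.1, 0]]])

```text
time_s: 21.25
tcp_pos: [0.5075, -0.2137, 0.1401]
eef_rot: [180.0, 0.0, -17.9]
contact_force: [-0.2, 0.1, -1.6]
gripper_width: 0.0356
gripper_force: 30.0
```

Call:
jog_arm(deltas=[[[-1, 0, 0, 0, 0], [-1, 0, 0, 0, 0], [-1, 0, 0, 0, 0]]])

```text
time_s: 21.62
tcp_pos: [0.5077, -0.2137, 0.1405]
eef_rot: [-180.0, -0.0, -17.9]
contact_force: [-0.8, 0.3, -2.4]
gripper_width: 0.0357
gripper_force: 30.0
```

```bash
python3 - <<'E'
from h import *
s=r.get_state();c=r.camera_info("wrist");a=r.capture("wrist");cv2.imwrite("pics/f1.png",a);b=r.capture("top");d=r.capture("scene");cv2.imwrite("pics/f_top.png",b);cv2.imwrite("pics/f_scene.png",d)
print(s["time_s"],s["tcp_pos"],s["eef_rot"],s["contact_force"],s["moment"])
A=cv2.resize(a[150:300,220:420],(800,600),interpolation=cv2.INTER_CUBIC)
cv2.imwrite("pics/f1c.png",A)
E
```

```text
21.625 [ 0.50767427 -0.21371613  0.14054804] [-1.79995194e+02 -1.83124096e-02 -1.79456507e+01] [-0.76842571  0.29694552 -2.38522749] [-0.08142589 -0.02004785 -0.03078012]
```

View pics/f1c.png

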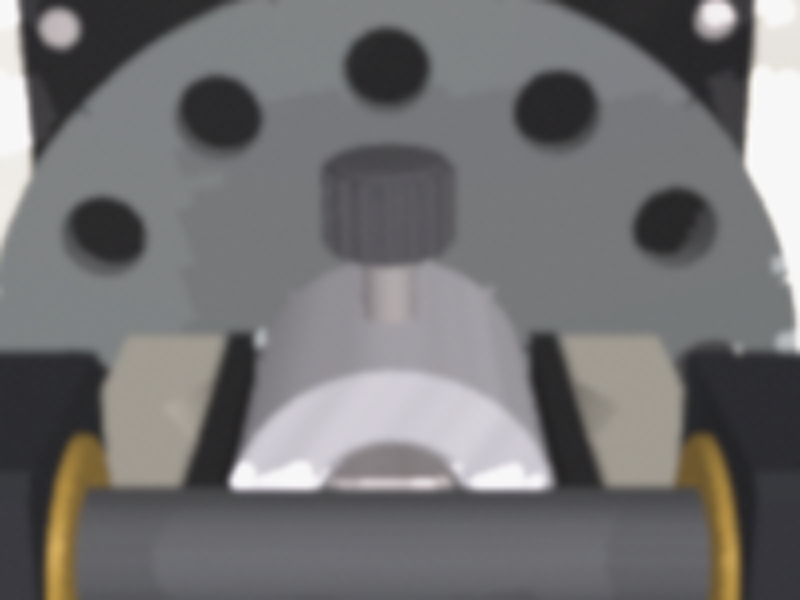

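The rotor is on the shaft: the screw is centred at x 388, and the shaft's front edge shows as the bright line in the bore at row 480. By the lift and lowering readings it's about 0.7 mm high, so I'll lower it by that and settle.

Call:
jog_arm(deltas=[[[-1, 0, 0, -0.07, 0], [-1, 0, 0, 0, 0], [-1, 0, 0, 0, 0], [-1, 0, 0, 0, 0]]])

```text
time_s: 22.28
tcp_pos: [0.5076, -0.2137, 0.1397]
eef_rot: [180.0, -0.0, -17.9]
contact_force: [-0.2, 0.1, -2.3]
gripper_width: 0.0353
gripper_force: 30.0
```

```bash
python3 - <<'E'
from h import *
z=[]
for i in range(6): r.capture("top"); z.append(r.get_state()["tcp_pos"][2])
s=r.get_state();print(np.round(z,4),s["tcp_pos"],s["eef_rot"],s["contact_force"],s["gripper_width"])
E
```

```text
[0.1397 0.1397 0.1397 0.1397 0.1397 0.1397] [ 0.50757535 -0.21374255  0.13967911] [ 1.79999366e+02 -1.53052863e-03 -1.79451646e+01] [-0.21807757 -0.05042229 -1.89707118] 0.03528315679070651
```

```bash
python3 -c "
from plant import r
print(r.close_job())"
```

```text
the job is handed in; nothing more can be done
None
```

The job is handed in: the flat faces the front (12.5 mm across the fingers, square on it), and the largest rotor is held on the shaft with its screw within about 1° of square over the flat. The hub top reads within about 0.5 mm of the shaft's end by the arm's height readings (bore and screw seen in the wrist camera), and the rack, slide box and dish were never approached.

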